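Seat the new mirror glass in a cabinet door and lock its eccentric clip

ROBOT

A 6-joint arm with a two-finger parallel gripper is mounted at the origin on the work surface. World frame = base frame: x ahead of the robot, y to its left, z up, the work surface at z = 0. Lengths are in m, angles in degrees, forces in N, time in s.
With the tool pointing down it reaches from about 0.4 to 0.825 m from the base axis. Payload 7 kg.
Tool frame: the origin (TCP) lies between the finger pads; the fingertips stand 19 mm ahead of it and the grasp point (between the pads) is the TCP; x points along the fingers, y is the direction in which the jaws open and shut, and the axes are right-handed (so a half turn about x gives the same grasp; the last joint's range is limited). The gripper opens to 88 mm and grips with 3 to 60 N. Pads are 19 mm wide; open, the fingers measure 130 mm over their backs; the gripper's body (78 mm by 193 mm) begins 47 mm behind the grasp point.
Start: joints at [85.892, 20.546, 0.682, 0, -70.136, -16.507], TCP at [0.238, 0.632, 0.246] pointing down, gripper open.
Joint ranges: [-176.03, 176.03], [-82.01, 121.73], [-58.28, 71.71], [-173.87, 95.51], [-174.79, -0.11], [-173.66, 173.66]. Speed limits (degrees/s): [136.94, 136.94, 172.46, 180, 180, 180].

INTERFACE

Orientations are given as [roll, pitch, yaw] about the fixed x, y, z axes, in that order (R = Rz(yaw) Ry(pitch) Rx(roll)).
In Python, from plant import r gives the robot as it stands.
- The arm moves only by the tool send_rows, never from a script. Its argument "plan" is a list of rows, each a list of 2 entries, a list of its own where there are three numbers: the shift along the tool's x, y, z scaled (see below), then the turn, a rotation vector about the tool's x, y, z scaled (see below). A call has exactly 5 rows; each row is the pose to reach, as a shift and turn from the pose measured when the call began, along the tool's axes at that moment; what a row does not reach only later rows make up. The controller multiplies each number of a shift by 0.15 m and each number of a turn by pi/4 rad. A row lasts 1/10 s, in which the tool goes at most 50 mm and 8.59 degrees, less where a joint would pass 70% of its speed; a pose out of reach is approached as far as the arm can. A call with a number of a shift or a turn outside -1 to 1 is refused whole. A call with a gripper value outside its range is refused whole. "jaw" is the opening, from -1 (shut) to 1 (fully open), so that 0 is half open, set as the call begins (left out, the last holds). The fingers move at their own pace and stop on an object; "force" is the grip in N (left out, the last holds). Time passes only in rows, so rows that repeat a pose let the fingers close, or fill a call up. It gives the time, the measured TCP pose, the force and the opening at its end, in the units of the state.
- r.get_state(): the state, without advancing time (a new reading comes with each control period).
- r.capture(name): name is "scene" or "top" or "wrist"; returns a dict with "color" (384x512x3 uint8, red, green, blue), "range_z" (384x512 float32, m along the optical axis (not along the pixel's ray), 0 where there is no reading), "mtx" (3x3 intrinsics, pixels), "pose" (4x4, takes a point from camera to world coordinates). Camera axes: x right, y down, z forward; pixel columns grow to the right and rows downward; lengths in m; the calibration is good to about 2 mm. A picture is of the moment at which its call begins.
- r.close_job(): hands the job in, once; it reports no verdict.
Trained networks look in a picture, given as the dict that the camera call returned (one of the last four; its "shot" number tells which), for a name from the list of things; names that differ only in an ending like _2 or _b are one class to them, and where a whole thing is asked for, a point or a joint stands for the part that bears it (a point fixed in the world has none). Each returns a list of dicts, best first, with "score" (0 to 1); they miss things now and then, are a little off and sometimes report something else, mostly with a low value. They report only what shows in the picture. A call takes as long as a camera call.
- r.find_in(picture, target): "uv" ([column, row] in pixels, amid what is visible of it).
- r.trace(picture, target): "mask" (384x512 bool, what is visible of it) and "uv" ([column, row] in pixels, amid what is visible of it).
The state is a dict: "time_s": time; "joints": joint angles; "qd": joint speeds; "joint_torque": joint torques, N m; "tcp_pos": TCP position; "eef_rot": TCP orientation; "contact_force": force on the tool from outside, world axes, zero at the start; "moment": the same for the moment, N m; "gripper_width": finger opening in m.
Only numpy, scipy, OpenCV 4.12 (cv2) and the standard library are available. Lean on these libraries where they do the work, as an engineer would, in place of code of your own. Each camera call takes 0.05 s, during which the arm holds its last target. There are 200 camera calls.

TASK

The door leaf taken off the mirror cabinet lies on the counter with its new mirror glass only part way in: slide the glass home until it stands fully and squarely in the channel at the far end. Then turn the eccentric clip clockwise until its orange lobe bears firmly on the edge of the glass, snug but not forced, and let go. Treat the glass gently and leave the toilet things around it where they are.

Things in the scene. Friction and masses are not known exactly. Their poses are not given: they have to be found in the camera images.
- door_leaf: Door leaf of a small mirror cabinet, lying face up, fixed on a non-slip mat: white board, face 19 mm above the counter. Origin on the counter under the middle of the glass's final place; z up, x towards the far end (straight away from the robot at yaw 0), y to the leaf's left. The board spans x -102 to +130 mm, y -147 to +98 mm.
- far_stop (a point): Hard stop inside the grey aluminium U channel across the far end, at leaf x = 120 mm, middle of the leaf, on the board's face. The channel's slot is 8 mm high; its lip covers x 112 to 128 mm and is 29 mm above the counter.
- side_channel (a point): Inner upper edge of the left side's U channel (leaf y = 74.5 mm, 29 mm above the counter; same profile). Under its lip hides a rubber gasket, about 25 N/mm, against which the clip clamps the glass; by wear its face lies anywhere from y = 80 to 85 mm, which cannot be seen.
- glass: Mirror glass, 240 (x) by 160 (y) by 5 mm, about 0.45 kg, loose, flat on the board, axes nearly the leaf's. Origin at the middle of its underside, 19 mm above the counter. Starts 18 to 36 mm short of the far stop; slides with 2 to 4 N. Home: origin within 2 mm of leaf x = 0. It chips if the fingers press on it with more than 40 N.
- glass_near_edge (a point): Middle of the glass's near edge (towards the robot), at half thickness, 21.5 mm above the counter. It sticks out over the board's near end, by 36 to 54 mm at the start and by 18 mm when home, so it can be pushed towards leaf +x with fingertips reaching lower than the glass (under it lies only the 3 mm mat).
- clip: Eccentric glass clip on the right-hand stile: steel plate, turning lobe and black grip bar. Origin on the vertical turning axis, on the board's face (19 mm above the counter), at leaf y = -97 mm (x varies). Bar: 14 mm thick, 46 mm long, underside 33.5 and top 57.5 mm above the counter, centred on the axis; its soft rubber core twists 0.33 rad per N m, springing back when let go.
- cam (a joint): Turn of the clip, rad, growing clockwise from above, 0 to 2.9. At 0 the lobe points away from the glass (leaf -y), bar along leaf y; they turn together. Starts 0.95 to 1.35, clamps somewhere from 1.65 to 2.6. Free turning takes 0.12 N m; bearing adds 0.014 to 0.025 N m per N. Stays where left. Well held at 6 to 30 N (aim at 0.25 N m over free); over 35 N chips the glass.
- lobe_centre (a point): Centre of the upper face of the clip's orange round lobe: a disc 34 mm across and 10.5 mm thick, its top 32.5 mm above the counter, its centre 8 mm off the turning axis.
- tumbler: White ceramic tumbler, 72 mm across, 95 mm tall, bystander, origin under its middle.
- compact: Black compact mirror with its flap up, 72 mm across, about 80 mm tall, bystander, origin under the base's middle.
- toothbrush: Pink toothbrush lying along its x, about 190 mm long, 17 mm tall, bystander, origin under its middle.
- hairbrush: Wooden hairbrush lying along its x, about 205 mm long, 60 mm wide, 34 mm tall, bystander, origin under its middle.

How it is judged (in metres and radians):
On the way, in this order (a step that is already met when the one before it is completed fails the run):
1. the glass is slid home to the far stop (x of glass in the frame of door_leaf above -0.002 m), for 0.2 s.
2. the clip's lobe bears on the edge of the glass (contact force between clip and glass above 6 N), for 0.2 s.
At the end, for the whole second after the job is handed in: The glass stands within 2 mm of the far stop and square with the leaf (0.02 rad), at rest; the clip's lobe presses on its edge with 6 to 30 N, with the robot clear of everything (x of glass in the frame of door_leaf above -0.002 m and angle between the x axis of glass and the x axis of door_leaf, either way round below 0.02 rad and contact force between clip and glass between 6 and 30 N and linear speed of glass below 0.01 m/s); the robot touches nothing.
It fails at once if the lobe presses on the glass edge with more than 35 N (contact force between clip and glass above 35 N).
It fails at once if the fingers press on the glass with more than 40 N (contact force between the fingers and glass above 40 N).
It fails at once if a toilet article beside the leaf is shifted by more than 20 mm (distance of any of tumbler, compact, toothbrush, hairbrush from where it was at the start of the episode above 0.02 m).
It also fails if it takes over 64 s, if anything falls off the work surface, if the arm or the gripper's body presses on something with over 40 N, if the wrist force passes 120 N, or if a joint passes its speed limit or range.

## Working session

There is one attempt and no reset: what is moved stays moved. The work goes in short steps, Python scripts to look and compute and a tool call to move; the robot and the scene stay as the last step left them, time stands still between calls to the robot, and variables do not carry over. Pictures are saved under pics/ and viewed, about 8 in all and at most 12, crops included, and the job is handed in when it is done.

Besides the shell and the picture viewer there is one more tool, called by a JSON object that holds its "name" and its "arguments". send_rows: Moves the arm, as the interface text tells. Its arguments: {"type":"object","properties":{"plan":{"type":"array"},"jaw":{"type":"number"},"force":{"type":"number"}},"required":["plan"]}

```bash
ls; mkdir -p pics; cat > h.py <<'E'
import numpy as np, cv2
from scipy.spatial.transform import Rotation as R
from plant import r
def world(p,u,v,z=None):
    """pixel->world by range (z None) or by plane z"""
    K=p["mtx"];T=p["pose"];d=np.array([(u-K[0,2])/K[0,0],(v-K[1,2])/K[1,1],1.])
    if z is None: return T[:3,:3]@(d*p["range_z"][int(round(v)),int(round(u))])+T[:3,3]
    w=T[:3,:3]@d; return T[:3,3]+w*(z-T[2,3])/w[2]
def cloud(p):
    K=p["mtx"];T=p["pose"];v,u=np.mgrid[:384,:512];Z=p["range_z"]
    c=np.stack([(u-K[0,2])/K[0,0]*Z,(v-K[1,2])/K[1,1]*Z,Z],-1)
    return c@T[:3,:3].T+T[:3,3]
def save(p,n,s=1.5): cv2.imwrite(f"pics/{n}.png",cv2.resize(p["color"][:,:,::-1],None,fx=s,fy=s))
E
python3 - <<'E'
from h import *
s=r.get_state();print({k:np.round(v,3) for k,v in s.items()})
for n in("top","scene"):
    p=r.capture(n);save(p,n+"0");print(n,p["pose"].round(3).tolist(),p["mtx"].round(1).tolist())
    for t in["door_leaf","glass","clip","lobe_centre","glass_near_edge","far_stop","side_channel","tumbler","compact","toothbrush","hairbrush"]:
        f=r.find_in(p,t)
        for d in f[:2]: print(t,round(d["score"],2),np.round(d["uv"]),world(p,*d["uv"]).round(3))
E
```

```text
pics
{'time_s': np.float64(0.0), 'joints': array([ 8.5891e+01,  2.0591e+01,  6.3500e-01, -2.0000e-02, -7.0138e+01,
       -1.6506e+01]), 'qd': array([-0.09 , -0.134,  0.089,  0.017, -0.019,  0.078]), 'joint_torque': array([ 0.0000e+00, -5.8272e+01,  2.9306e+01,  6.9970e+00,  7.0000e-03,
       -0.0000e+00]), 'tcp_pos': array([0.238, 0.631, 0.245]), 'eef_rot': array([  95.314,   89.905, -105.307]), 'contact_force': array([ 0.083, -0.041,  0.711]), 'moment': array([ 0.015, -0.047,  0.021]), 'gripper_width': np.float64(0.088)}
top [[0.007, -0.997, 0.073, 0.506], [-1.0, -0.008, -0.013, 0.053], [0.014, -0.073, -0.997, 1.167], [0.0, 0.0, 0.0, 1.0]] [[387.8, 0.0, 259.1], [0.0, 387.8, 190.6], [0.0, 0.0, 1.0]]
door_leaf 0.66 [298. 164.] [ 0.672 -0.077  0.018]
glass 0.82 [266. 192.] [0.585 0.016 0.021]
clip 0.55 [301. 174.] [ 0.635 -0.081  0.059]
lobe_centre 0.6 [301. 177.] [ 0.628 -0.083  0.058]
glass_near_edge 0.91 [270. 191.] [0.588 0.006 0.024]
far_stop 0.58 [302. 170.] [ 0.654 -0.09   0.018]
far_stop 0.31 [381. 212.] [ 0.528 -0.329  0.006]
side_channel 0.83 [299. 161.] [ 0.679 -0.08   0.0
[... 244 characters left out ...]
brush 0.73 [122. 184.] [0.605 0.437 0.035]
scene [[-0.755, 0.339, -0.561, 1.118], [0.656, 0.369, -0.658, 0.658], [-0.016, -0.865, -0.501, 0.535], [0.0, 0.0, 0.0, 1.0]] [[357.9, 0.0, 256.9], [0.0, 357.9, 185.2], [0.0, 0.0, 1.0]]
door_leaf 0.72 [237. 219.] [0.688 0.074 0.021]
glass 0.72 [245. 194.] [ 0.601 -0.001  0.022]
clip 0.57 [213. 183.] [1.118 0.658 0.535]
lobe_centre 0.5 [216. 182.] [ 0.641 -0.078  0.043]
far_stop 0.71 [236. 219.] [0.692 0.076 0.023]
side_channel 0.58 [236. 220.] [0.698 0.086 0.028]
tumbler 0.71 [148. 160.] [ 0.732 -0.303  0.061]
compact 0.54 [204. 153.] [ 0.52  -0.326  0.009]
toothbrush 0.81 [377. 242.] [0.492 0.345 0.002]
hairbrush 0.88 [383. 286.] [0.629 0.442 0.034]
```

View pics/top0.png

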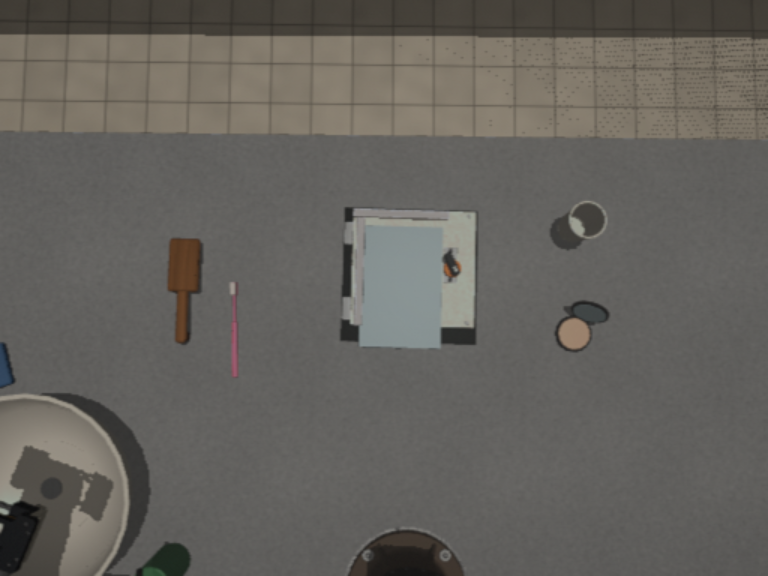

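View pics/scene0.png

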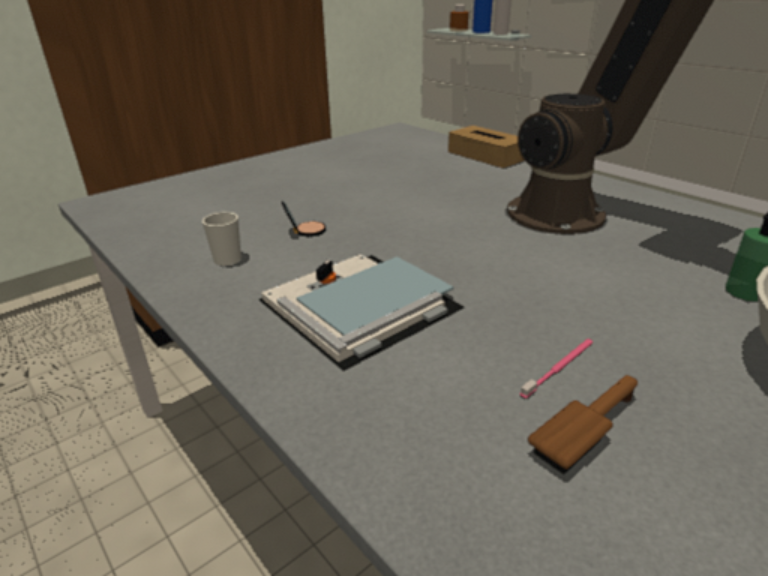

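The pictures show the leaf near yaw 0 at (top, 1.5x) columns 343–476, rows 207–343, with the clip at about (452,264). The bystanders are well away from it. Next I'll get coarse leaf, glass and clip poses and the tool axes.

```bash
python3 - <<'E'
from h import *
s=r.get_state();M=R.from_euler('xyz',s["eef_rot"],degrees=True).as_matrix();print(M.round(3))
p=r.capture("top")
for t in("glass","door_leaf","clip"):
    m=r.trace(p,t)[0]["mask"];v,u=np.nonzero(m)
    z={"glass":.024,"door_leaf":.019,"clip":.03}[t]
    W=np.array([world(p,a,b,z)[:2] for a,b in zip(u,v)])
    rc=cv2.minAreaRect((W*1000).astype(np.float32));print(t,len(u),rc, W.min(0).round(3),W.max(0).round(3))
hsv=cv2.cvtColor(p["color"],cv2.COLOR_RGB2HSV)
m=(hsv[...,0]<18)&(hsv[...,1]>150);m[:, :285]=0;m[:,320:]=0;m[:150]=0;m[200:]=0
v,u=np.nonzero(m);print(len(u),world(p,u.mean(),v.mean(),.0325))
w=r.capture("wrist");print(w["pose"].round(3).tolist(),w["mtx"].round(0).tolist());print((np.linalg.inv(M)@(w["pose"][:3,3]-s["tcp_pos"])).round(3))
E
```

```text
[[ 0.    -0.352 -0.936]
 [ 0.    -0.936  0.352]
 [-1.    -0.    -0.   ]]
glass 4361 ((590.3026123046875, 10.743782043457031), (160.09725952148438, 247.1270751953125), 88.29793548583984) [ 0.466 -0.069] [0.712 0.093]
door_leaf 3725 ((613.917236328125, -4.6892547607421875), (267.6265869140625, 269.33642578125), 88.46842956542969) [ 0.477 -0.141] [0.751 0.131]
clip 220 ((632.2412719726562, -87.27997589111328), (32.51988220214844, 68.32305908203125), 89.9881820678711) [ 0.598 -0.104] [ 0.666 -0.071]
14 [ 0.62062587 -0.07832498  0.0325    ]
[[-0.353, -0.895, -0.272, 0.311], [-0.936, 0.338, 0.103, 0.604], [-0.0, 0.291, -0.957, 0.385], [0.0, 0.0, 0.0, 1.0]] [[280.0, 0.0, 253.0], [0.0, 280.0, 193.0], [0.0, 0.0, 1.0]]
[-0.14   0.001 -0.079]
```

{"name": "send_rows", "arguments": {"plan": [[[0,0.2,-0.16],[0,0,0]],[[0,0.42,-0.34],[0,0,0]],[[0,0.64,-0.51],[0,0,0]],[[0,0.85,-0.68],[0,0,0]],[[0,0.85,-0.68],[0,0,0]]], "jaw": 1}}

```text
time_s: 1.95
tcp_pos: [0.2891, 0.4726, 0.2464]
eef_rot: [-28.4, 90.0, 130.9]
contact_force: [0.3, 0.8, 1.1]
gripper_width: 0.0875
```

{"name": "send_rows", "arguments": {"plan": [[[0,0.2,-0.16],[0,0,0]],[[0,0.42,-0.34],[0,0,0]],[[0,0.64,-0.51],[0,0,0]],[[0,0.85,-0.68],[0,0,0]],[[0,0.85,-0.68],[0,0,0]]]}}

```text
time_s: 2.45
tcp_pos: [0.3397, 0.3139, 0.2468]
eef_rot: [-52.4, 90.0, 106.7]
contact_force: [0.6, 0.4, -0.1]
gripper_width: 0.0874
```

{"name": "send_rows", "arguments": {"plan": [[[0,0.2,-0.16],[0,0,0]],[[0,0.42,-0.34],[0,0,0]],[[0,0.64,-0.51],[0,0,0]],[[0,0.85,-0.68],[0,0,0]],[[0,0.85,-0.68],[0,0,0]]]}}

```text
time_s: 2.95
tcp_pos: [0.3902, 0.1555, 0.2469]
eef_rot: [-72.2, 90.0, 86.7]
contact_force: [0.7, -0.2, 0.2]
gripper_width: 0.0878
```

{"name": "send_rows", "arguments": {"plan": [[[0,0.2,-0.16],[-0.1,0,0]],[[0,0.42,-0.34],[-0.2,0,0]],[[0,0.64,-0.51],[-0.3,0,0]],[[0,0.85,-0.68],[-0.42,0,0]],[[0,0.85,-0.68],[-0.42,0,0]]]}}

```text
time_s: 3.45
tcp_pos: [0.4405, -0.0028, 0.2468]
eef_rot: [-76.1, 90.0, 101.8]
contact_force: [0.8, -0.3, -1.3]
gripper_width: 0.0874
```

```bash
cat >> h.py <<'E'
def tool():
    s=r.get_state();M=R.from_euler('xyz',s["eef_rot"],degrees=True).as_matrix()
    return s,M,np.degrees(np.arctan2(M[1,1],M[0,1]))  # angle of tool y in world
E
python3 - <<'E'
from h import *
s,M,a=tool();print(a,s["joints"].round(1),M.round(3))
p=r.capture("wrist");np.save("w1.npy",p,allow_pickle=True);save(p,"w1")
for t in("glass","clip","door_leaf"):
    f=r.trace(p,t)
    if f:
        v,u=np.nonzero(f[0]["mask"]);z={"glass":.024,"door_leaf":.019,"clip":.05}[t]
        print(t,f[0]["score"],f[0]["uv"],[u.min(),u.max(),v.min(),v.max()])
E
```

```text
-92.15433557493849 [ 25.4  -2.3 -27.1  -0.  -65.3  62.4] [[-0.    -0.038 -0.999]
 [ 0.    -0.999  0.038]
 [-1.    -0.     0.   ]]
glass 0.95 [236.0, 70.9] [np.int64(165), np.int64(304), np.int64(0), np.int64(147)]
clip 0.94 [319.5, 14.2] [np.int64(305), np.int64(340), np.int64(0), np.int64(32)]
door_leaf 0.71 [313.6, 72.8] [np.int64(135), np.int64(362), np.int64(0), np.int64(140)]
```

View pics/w1.png

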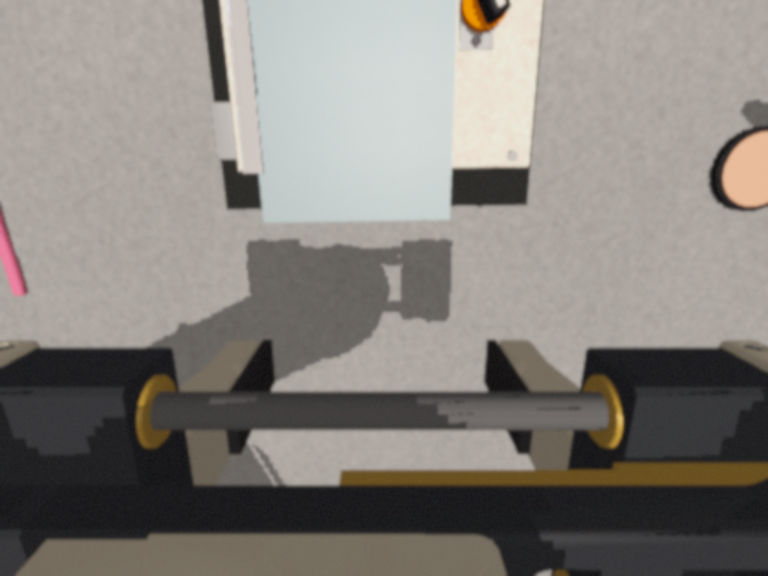

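```bash
python3 - <<'E'
from h import *
p=np.load("w1.npy",allow_pickle=True).item()
W=lambda u,v,z:world(p,u/1.5,v/1.5,z).round(4)
print("glass near L,R",W(262,222,.024),W(450,219.5,.024)); print("board near",W(455,169,.019),W(528,167,.019),"board right far",W(543,5,.019))
print("lip near corner",W(262,172,.029),W(252,20,.029))
m=r.trace(r.capture("wrist"),"glass")[0]["mask"].astype(np.uint8)
c=max(cv2.findContours(m,0,cv2.CHAIN_APPROX_NONE)[0],key=len)[:,0]
b=np.array([world(p,u,v,.024)[:2] for u,v in c if v>140 and 180<u<296]);k=np.polyfit(b[:,1],b[:,0],1);print("near edge x=f(y)",k,-np.degrees(np.arctan(k[0])),b.min(0),b.max(0))
rr=np.array([world(p,u,v,.024)[:2] for u,v in c if 10<v<138 and u>270]);k=np.polyfit(rr[:,0],rr[:,1],1);print("right edge y=f(x)",k,np.degrees(np.arctan(k[0])))
E
```

```text
glass near L,R [0.473  0.0963 0.024 ] [ 0.4689 -0.0652  0.024 ]
board near [ 0.5103 -0.0698  0.019 ] [ 0.5095 -0.131   0.019 ] board right far [ 0.6274 -0.1347  0.019 ]
lip near corner [0.5143 0.09   0.029 ] [0.6232 0.0844 0.029 ]
near edge x=f(y) [0.02104446 0.47294455] -1.2055809365533627 [ 0.47081383 -0.05876772] [0.47534124 0.08801269]
right edge y=f(x) [-0.02154187 -0.05767576] -1.2340670890218048
```

```bash
python3 - <<'E'
from h import *
p=np.load("w1.npy",allow_pickle=True).item();g=cv2.cvtColor(p["color"],cv2.COLOR_RGB2GRAY).astype(float)
g=cv2.GaussianBlur(g,(3,3),0)
def sub(prof):
    d=np.abs(np.diff(prof));i=d.argmax();lo,hi=max(i-3,0),i+4;w=d[lo:hi];return (w*np.arange(lo,lo+len(w))).sum()/w.sum()+.5
A=[world(p,u,100+sub(g[100:122,u]),.019) for u in range(306,348)]
A=np.array(A);k=np.polyfit(A[:,1],A[:,0],1);print("near edge",k,-np.degrees(k[0]),np.std(A[:,0]-np.polyval(k,A[:,1])))
B=np.array([world(p,345+sub(g[v,345:370]),v,.019) for v in range(2,105)]);k=np.polyfit(B[:,0],B[:,1],1);e=B[:,1]-np.polyval(k,B[:,0]);B=B[abs(e)<.003];k=np.polyfit(B[:,0],B[:,1],1);print("right",k,np.degrees(k[0]),np.std(B[:,1]-np.polyval(k,B[:,0])))
E
```

```text
near edge [0.02414612 0.51289256] -1.3834705108309748 0.00014220900400470712
right [-0.0239574  -0.11865486] -1.3726581608730386 0.00010247946176928778
```

{"name": "send_rows", "arguments": {"plan": [[[0.2,-0.04,0],[0,0,0]],[[0.4,-0.08,0],[0,0,0]],[[0.6,-0.1,0],[0,0,0]],[[0.8,-0.1,0],[0,0,0]],[[0.95,-0.1,0],[0,0,0]]]}}

```text
time_s: 4.25
tcp_pos: [0.4395, 0.0173, 0.103]
eef_rot: [-62.0, 89.9, 116.0]
contact_force: [-0.2, -0.2, 0.2]
gripper_width: 0.0875
```

{"name": "send_rows", "arguments": {"plan": [[[0.12,0,0],[-0.017,0,0]],[[0.25,0.01,0],[-0.017,0,0]],[[0.38,0.01,0],[-0.017,0,0]],[[0.49,0.01,0],[-0.017,0,0]],[[0.49,0.01,0],[-0.017,0,0]]]}}

```text
time_s: 4.75
tcp_pos: [0.4382, 0.0164, 0.028]
eef_rot: [11.3, 89.8, -169.9]
contact_force: [0.3, -1.2, 0.3]
gripper_width: 0.0879
```

```bash
python3 - <<'E'
from h import *
s,M,a=tool();print(a,s["tcp_pos"],s["contact_force"],M.round(4),s["time_s"])
E
```

```text
-91.15599051099595 [0.43815354 0.01643788 0.0279571 ] [ 0.25144868 -1.15774627  0.26083515] [[-3.700e-03 -2.020e-02 -9.998e-01]
 [-7.000e-04 -9.998e-01  2.020e-02]
 [-1.000e+00  7.000e-04  3.700e-03]] 4.75
```

{"name": "send_rows", "arguments": {"plan": [[[0,0,-0.03],[0.004,0,0]],[[0,0,-0.06],[0.004,0,0]],[[0,0,-0.09],[0.004,0,0]],[[0,0,-0.12],[0.004,0,0]],[[0,0,-0.15],[0.004,0,0]]]}}

```text
time_s: 5.25
tcp_pos: [0.4612, 0.016, 0.0283]
eef_rot: [7.1, 89.8, -174.2]
contact_force: [-4.3, 2.2, 3.0]
gripper_width: 0.0878
```

{"name": "send_rows", "arguments": {"plan": [[[0,0,-0.015],[0,0,0]],[[0,0,-0.03],[0,0,0]],[[0,0,-0.045],[0,0,0]],[[0,0,-0.06],[0,0,0]],[[0,0,-0.07],[0,0,0]]]}}

```text
time_s: 5.75
tcp_pos: [0.4706, 0.0152, 0.028]
eef_rot: [13.5, 89.7, -167.9]
contact_force: [-5.3, 0.1, 4.2]
gripper_width: 0.0875
```

{"name": "send_rows", "arguments": {"plan": [[[0,0,-0.014],[0,0,0]],[[0,0,-0.028],[0,0,0]],[[0,0,-0.042],[0,0,0]],[[0,0,-0.056],[0,0,0]],[[0,0,-0.066],[0,0,0]]]}}

```text
time_s: 6.25
tcp_pos: [0.4794, 0.0143, 0.0278]
eef_rot: [15.4, 89.6, -166.0]
contact_force: [-6.5, 0.3, 4.5]
gripper_width: 0.0874
```

```bash
python3 - <<'E'
from h import *
s,M,a=tool();print(a,s["tcp_pos"],s["contact_force"],s["moment"],s["time_s"])
p=r.capture("wrist");save(p,"w2");m=r.trace(p,"glass")[0]["mask"].astype(np.uint8)
np.save("w2.npy",p,allow_pickle=True)
E
```

```text
-91.41416430247403 [0.4793626  0.01434333 0.02778702] [-6.54624692  0.25337805  4.5399162 ] [ 0.10368189  2.01587845 -0.04143885] 6.25
```

View pics/w2.png

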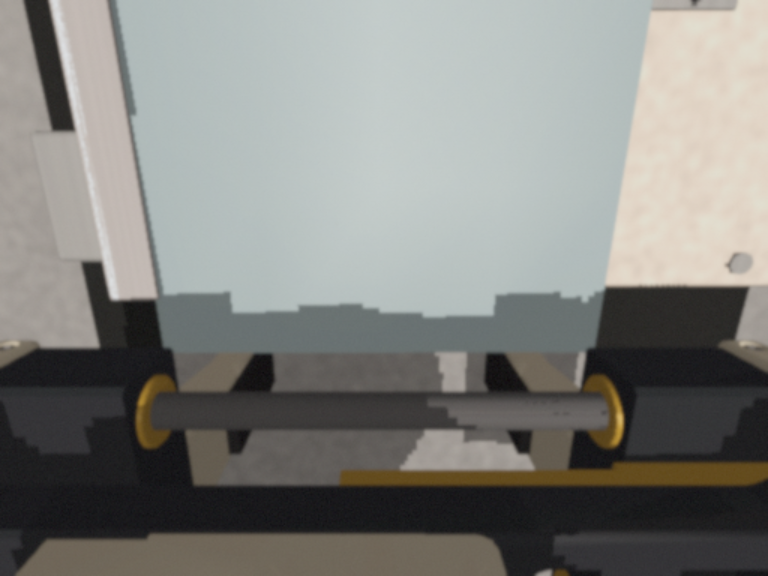

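The near edge is straight against both fingers, and the left edge runs under the lip. Remaining travel is about 6 mm, so I'll take it in small steps.

{"name": "send_rows", "arguments": {"plan": [[[0,0,-0.007],[0,0,0]],[[0,0,-0.014],[0,0,0]],[[0,0,-0.021],[0,0,0]],[[0,0,-0.028],[0,0,0]],[[0,0,-0.034],[0,0,0]]]}}

```text
time_s: 6.85
tcp_pos: [0.4848, 0.0142, 0.0277]
eef_rot: [16.0, 89.6, -165.4]
contact_force: [-5.8, 0.1, 2.8]
gripper_width: 0.0877
```

{"name": "send_rows", "arguments": {"plan": [[[0,0,-0.006],[0,0,0]],[[0,0,-0.01],[0,0,0]],[[0,0,-0.012],[0,0,0]],[[0,0,-0.012],[0,0,0]],[[0,0,-0.012],[0,0,0]]]}}

```text
time_s: 7.35
tcp_pos: [0.4849, 0.014, 0.0274]
eef_rot: [14.6, 89.4, -166.8]
contact_force: [-9.9, 4.1, 9.3]
gripper_width: 0.0876
```

{"name": "send_rows", "arguments": {"plan": [[[0,0,-0.01],[0,0,0]],[[0,0,-0.015],[0,0,0]],[[0,0,-0.018],[0,0,0]],[[0,0,-0.018],[0,0,0]],[[0,0,-0.018],[0,0,0]]]}}

```text
time_s: 7.85
tcp_pos: [0.485, 0.0136, 0.0271]
eef_rot: [13.7, 89.2, -167.8]
contact_force: [-13.9, 5.5, 10.5]
gripper_width: 0.0881
```

```bash
python3 - <<'E'
from h import *
s,M,a=tool();print(a,s["tcp_pos"],s["contact_force"],s["moment"],s["time_s"])
E
```

```text
-91.4416906224189 [0.48500911 0.01362584 0.02710603] [-13.8593072    5.50649092  10.49882627] [2.08310473 4.99841059 0.27357397] 7.85
```

{"name": "send_rows", "arguments": {"plan": [[[0,0,0.05],[0,0,0]],[[0,0,0.1],[0,0,0]],[[0,0,0.15],[0,0,0]],[[0,0,0.2],[0,0,0]],[[-0.2,0,0.2],[0,0,0]]]}}

```text
time_s: 8.35
tcp_pos: [0.4521, 0.0135, 0.0552]
eef_rot: [16.3, 88.8, -165.2]
contact_force: [1.1, -0.2, 0.8]
gripper_width: 0.0878
```

{"name": "send_rows", "arguments": {"plan": [[[-0.25,0,0],[0,0,0]],[[-0.5,0,0],[0,0,0]],[[-0.75,0.2,0],[0,0,0]],[[-0.9,0.4,-0.2],[0,0,0]],[[-0.9,0.66,-0.4],[0,0,0]]]}}

```text
time_s: 8.85
tcp_pos: [0.5152, -0.0865, 0.1945]
eef_rot: [23.5, 89.3, -157.8]
contact_force: [2.5, 2.2, 1.1]
gripper_width: 0.0874
```

{"name": "send_rows", "arguments": {"plan": [[[0,0,-0.2],[0,0,0]],[[0,0,-0.4],[0,0,0]],[[0,0,-0.4],[0,0,0]],[[0,0,-0.4],[0,0,0]],[[0,0,-0.4],[0,0,0]]]}}

```text
time_s: 9.35
tcp_pos: [0.5743, -0.0877, 0.1936]
eef_rot: [22.4, 89.3, -158.9]
contact_force: [-0.7, 0.4, 0.2]
gripper_width: 0.088
```

```bash
python3 - <<'E'
from h import *
s,M,a=tool();print(a,s["tcp_pos"],s["contact_force"],s["moment"],s["time_s"],s["joints"])
p=r.capture("wrist");save(p,"w3");np.save("w3.npy",p,allow_pickle=True)
for t in("clip","lobe_centre"):
    f=r.trace(p,t)
    if f:
        np.save(t+"m.npy",f[0]["mask"]);v,u=np.nonzero(f[0]["mask"]);print(t,f[0]["score"],f[0]["uv"],[u.min(),u.max(),v.min(),v.max()])
C=cloud(p);sel=(C[...,2]>.050)&(C[...,2]<.062)&(abs(C[...,0]-.63)<.06)&(abs(C[...,1]+.085)<.05)
q=C[sel][:,:2];print(len(q));rc=cv2.minAreaRect((q*1000).astype(np.float32));print(rc,q.mean(0),C[sel][:,2].mean())
E
```

```text
-91.29040762023077 [ 0.57425977 -0.08768439  0.19364437] [-0.70717631  0.37457622  0.17676622] [-0.03312758 -0.00824752 -0.05071818] 9.35 [ 10.68238353  14.37080418 -15.2801068    0.14823072 -61.05140731
  77.95309642]
clip 0.8 [249.4, 122.6] [np.int64(230), np.int64(267), np.int64(87), np.int64(156)]
lobe_centre 0.82 [247.1, 126.1] [np.int64(232), np.int64(265), np.int64(102), np.int64(147)]
698
((634.612060546875, -84.34988403320312), (45.86334228515625, 13.992609024047852), 26.159576416015625) [ 0.63534173 -0.08422177] 0.05744898305590449
```

View pics/w3.png

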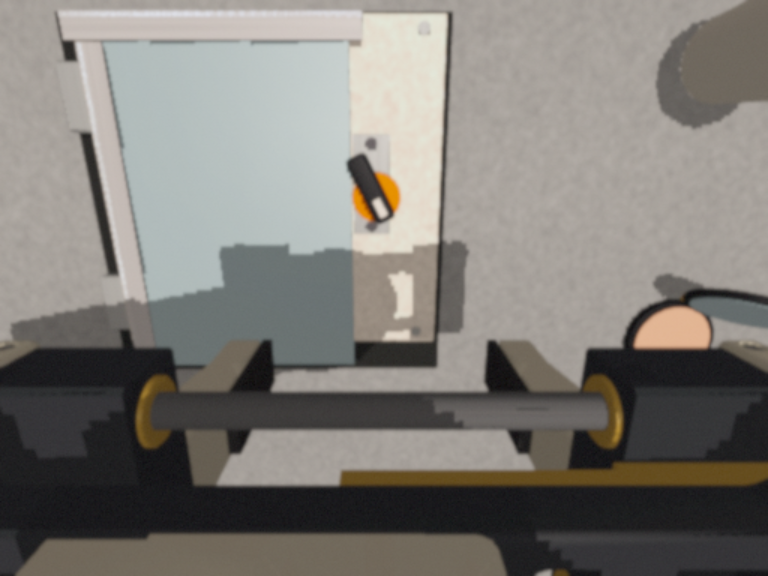

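{"name": "send_rows", "arguments": {"plan": [[[0,-0.01,-0.1],[-0.15,0,0]],[[0,-0.02,-0.2],[-0.3,0,0]],[[0.1,-0.032,-0.3],[-0.45,0,0]],[[0.3,-0.032,-0.403],[-0.611,0,0]],[[0.4,-0.032,-0.403],[-0.611,0,0]]], "jaw": -0.1}}

```text
time_s: 10.0
tcp_pos: [0.6347, -0.084, 0.1315]
eef_rot: [-6.3, 89.3, -159.8]
contact_force: [-1.1, -0.4, -0.7]
gripper_width: 0.0531
```

```bash
python3 - <<'E'
from h import *
s,M,a=tool();print(a,s["tcp_pos"],s["contact_force"],s["moment"],s["time_s"],s["gripper_width"])
t=np.array([.6346,-.0843,.056]);print("shift",(M.T@(t-s["tcp_pos"])/.15).round(3))
y=np.radians(-63.84);Y=np.array([np.cos(y),np.sin(y),0]);X=np.array([0,0,-1.]);D=np.stack([X,Y,np.cross(X,Y)],1)
print("turn",(R.from_matrix(M.T@D).as_rotvec()/(np.pi/4)).round(3))
p=np.load("w3.npy",allow_pickle=True).item();O=np.array([.61524,.01363]);ex=np.array([.99971,-.0241])
for u in(200,250,300,340):
    g=p["color"][225:255,u*2//3].sum(1);print([ (v,int(x)) for v,x in zip(range(236,255),g[11:])][3:14:1] if u==250 else "", [round(float((world(p,u/1.5,v,.0215)[:2]-O)@ex),4) for v in(243,)])
E
```

```text
-63.51060279375286 [ 0.63467433 -0.08402678  0.1315311 ] [-1.05917459 -0.42217693 -0.68646175] [-0.11639613  0.06919138 -0.02995201] 10.0 0.05306462493740937
shift [ 0.504  0.002 -0.005]
turn [0.007 0.016 0.002]
 [-0.1217]
[(239, 218), (240, 168), (241, 130), (242, 91), (243, 77), (244, 67), (245, 60), (246, 67), (247, 51), (248, 67), (249, 56)] [-0.1218]
 [-0.1219]
 [-0.1219]
```

{"name": "send_rows", "arguments": {"plan": [[[0.12,0,0],[0.007,0.016,0]],[[0.25,0,0],[0.007,0.016,0]],[[0.38,0,0],[0.007,0.016,0]],[[0.5,0.002,-0.005],[0.007,0.016,0]],[[0.5,0.002,-0.005],[0.007,0.016,0]]]}}

```text
time_s: 10.5
tcp_pos: [0.6326, -0.0842, 0.0544]
eef_rot: [-38.8, 89.7, 167.4]
contact_force: [0.3, 0.5, -0.1]
gripper_width: 0.0395
```

```bash
python3 - <<'E'
from h import *
s,M,a=tool();print(a,s["tcp_pos"],s["contact_force"],s["moment"],s["time_s"],s["gripper_width"])
p=np.load("w3.npy",allow_pickle=True).item();O=np.array([.61524,.01363]);ex=np.array([.99971,-.0241])
for u in(130,160,190,220):
    g=cv2.GaussianBlur(p["color"],(3,3),0)[225:252,u].sum(1).astype(float);d=-np.diff(g);i=d.argmax()
    v=225+i+.5;print(v,((world(p,u,v,.024)[:2]-O)@ex).round(4))
for u in(245,265,280):   # board near edge, expected -0.102
    g=p["color"][215:240,u].sum(1).astype(float);v=215+(-np.diff(g)).argmax()+.5;print("board",v,((world(p,u,v,.019)[:2]-O)@ex).round(4))
E
```

```text
-63.83428771926818 [ 0.63261626 -0.08420145  0.05439351] [ 0.29601426  0.48400014 -0.12735729] [-0.08245078  0.02355646  0.00198638] 10.5 0.039522910523434235
242.5 -0.1197
248.5 -0.128
242.5 -0.1199
242.5 -0.1199
board 227.5 -0.1022
board 227.5 -0.1023
board 227.5 -0.1023
```

{"name": "send_rows", "arguments": {"plan": [[[-0.006,0.006,-0.012],[0,0,0]],[[-0.006,0.006,-0.012],[0,0,0]],[[-0.006,0.006,-0.012],[0,0,0]],[[-0.006,0.006,-0.012],[0,0,0]],[[-0.006,0.006,-0.012],[0,0,0]]]}}

```text
time_s: 11.0
tcp_pos: [0.6349, -0.0841, 0.0559]
eef_rot: [-43.9, 89.8, 162.3]
contact_force: [-0.3, 0.1, 0.1]
gripper_width: 0.0396
```

{"name": "send_rows", "arguments": {"plan": [[[0,0,0],[0,0,0]],[[0,0,0],[0,0,0]],[[0,0,0],[0,0,0]],[[0,0,0],[0,0,0]],[[0,0,0],[0,0,0]]], "jaw": -1, "force": 50}}

```text
time_s: 11.5
tcp_pos: [0.6349, -0.0843, 0.0558]
eef_rot: [-41.7, 89.8, 164.5]
contact_force: [-1.0, -1.8, 0.4]
gripper_width: 0.0136
```

```bash
cat > st.py <<'E'
from h import *
s,M,a=tool();print("toolY",a.round(2),s["tcp_pos"].round(4),"F",s["contact_force"].round(2),"m",s["moment"].round(3),s["time_s"].round(2),s["gripper_width"].round(4),"j6",s["joints"][5].round(2),"t6",s["joint_torque"][5].round(3))
# correction to keep TCP on axis
t=np.array([.6346,-.0843,.0555]);print("shift",(M.T@(t-s["tcp_pos"])/.15).round(3))
E
python3 st.py; python3 st.py
```

```text
Traceback (most recent call last):
  File "st.py", line 2, in <module>
    s,M,a=tool();print("toolY",a.round(2),s["tcp_pos"].round(4),"F",s["contact_force"].round(2),"m",s["moment"].round(3),s["time_s"].round(2),s["gripper_width"].round(4),"j6",s["joints"][5].round(2),"t6",s["joint_torque"][5].round(3))
                                                                                                                         ^^^^^^^^^^^^^^^^^
AttributeError: 'float' object has no attribute 'round'
Traceback (most recent call last):
  File "st.py", line 2, in <module>
    s,M,a=tool();print("toolY",a.round(2),s["tcp_pos"].round(4),"F",s["contact_force"].round(2),"m",s["moment"].round(3),s["time_s"].round(2),s["gripper_width"].round(4),"j6",s["joints"][5].round(2),"t6",s["joint_torque"][5].round(3))
                                                                                                                         ^^^^^^^^^^^^^^^^^
AttributeError: 'float' object has no attribute 'round'
```

{"name": "send_rows", "arguments": {"plan": [[[0,0,0],[0.09,0,0]],[[0,0,0],[0.18,0,0]],[[0,0,0],[0.27,0,0]],[[0,0,0],[0.36,0,0]],[[0,0,0],[0.44,0,0]]]}}

```text
time_s: 12.0
tcp_pos: [0.6349, -0.0842, 0.0558]
eef_rot: [-20.2, 89.8, 166.0]
contact_force: [-0.1, -1.5, 0.7]
gripper_width: 0.0137
```

```bash
sed -i 's/\.round(\([0-9]\))/.__round__(\1)/g' st.py; cat > st.py <<'E'
from h import *
np.set_printoptions(precision=4,suppress=True)
s,M,a=tool();print("toolY %.2f"%a,s["tcp_pos"],"F",s["contact_force"],"m",s["moment"],"t %.2f w %.4f j6 %.2f t6 %.3f"%(s["time_s"],s["gripper_width"],s["joints"][5],s["joint_torque"][5]))
t=np.array([.6346,-.0843,.0555]);print("shift",M.T@(t-s["tcp_pos"])/.15)
E
python3 st.py
```

```text
toolY -83.77 [ 0.6349 -0.0842  0.0558] F [-0.0866 -1.5141  0.6786] m [-0.0689 -0.0374  0.2273] t 12.00 w 0.0137 j6 86.50 t6 0.730
shift [0.0021 0.0002 0.0018]
```

```bash
cat > st.py <<'E'
from h import *
np.set_printoptions(precision=4,suppress=True)
L=[]
for i in range(5):
    r.capture("wrist"); s,M,a=tool(); L.append([*s["moment"],*s["contact_force"],s["joint_torque"][5],a])
L=np.array(L);print("mz",L[:,2],"t6",L[:,6]);print("toolY %.2f"%L[:,7].mean(),s["tcp_pos"],"mean",L.mean(0),"t %.2f w %.4f"%(s["time_s"],s["gripper_width"]))
E
python3 st.py
```

```text
mz [0.1784 0.1493 0.1769 0.1516 0.2091] t6 [ 0.494  -1.0903 -0.5862 -0.293  -0.1799]
toolY -83.64 [ 0.6349 -0.0842  0.0558] mean [ -0.058    0.0323   0.1731  -0.2079   0.1445   0.2492  -0.3311 -83.6421] t 12.25 w 0.0136
```

{"name": "send_rows", "arguments": {"plan": [[[0,0,0],[0.03,0,0]],[[0,0,0],[0.06,0,0]],[[0,0,0],[0.09,0,0]],[[0,0,0],[0.11,0,0]],[[0,0,0],[0.11,0,0]]]}}

```text
time_s: 12.75
tcp_pos: [0.6349, -0.0842, 0.0558]
eef_rot: [-17.2, 89.8, 164.3]
contact_force: [-0.3, 0.4, 0.9]
gripper_width: 0.0135
```

```bash
python3 st.py
```

```text
mz [0.1814 0.1647 0.164  0.1964 0.1937] t6 [-0.3103 -0.2334 -0.2027 -0.192  -0.1888]
toolY -88.46 [ 0.6348 -0.0842  0.0558] mean [  0.0068   0.0889   0.1801  -0.3823   0.1674   0.5273  -0.2254 -88.4646] t 13.00 w 0.0133
```

{"name": "send_rows", "arguments": {"plan": [[[0,0,0],[0.05,0,0]],[[0,0,0],[0.1,0,0]],[[0,0,0],[0.15,0,0]],[[0,0,0],[0.18,0,0]],[[0,0,0],[0.18,0,0]]]}}

```text
time_s: 13.5
tcp_pos: [0.6349, -0.0842, 0.0558]
eef_rot: [-9.0, 89.8, 164.4]
contact_force: [0.1, 0.5, 1.2]
gripper_width: 0.0137
```

```bash
python3 st.py
```

```text
mz [0.197  0.2106 0.1782 0.2132 0.2233] t6 [-0.3554 -0.2404 -0.1966 -0.1828 -0.18  ]
toolY -96.52 [ 0.6349 -0.0842  0.0558] mean [  0.0711   0.1038   0.2045  -0.4988   0.3546   0.0665  -0.231  -96.5248] t 13.75 w 0.0137
```

{"name": "send_rows", "arguments": {"plan": [[[0,0,0],[0.03,0,0]],[[0,0,0],[0.06,0,0]],[[0,0,0],[0.09,0,0]],[[0,0,0],[0.09,0,0]],[[0,0,0],[0.09,0,0]]]}}

```text
time_s: 14.25
tcp_pos: [0.6349, -0.0842, 0.0558]
eef_rot: [-5.3, 89.8, 164.2]
contact_force: [0.1, -0.1, 0.4]
gripper_width: 0.0136
```

```bash
python3 st.py
```

```text
mz [0.169  0.2156 0.2696 0.2094 0.1804] t6 [-0.2097 -0.1937 -0.1885 -0.187  -0.1871]
toolY -100.58 [ 0.6349 -0.0842  0.0559] mean [   0.1159    0.1056    0.2088   -0.4813    0.2516    0.5917   -0.1932
 -100.5783] t 14.50 w 0.0138
```

{"name": "send_rows", "arguments": {"plan": [[[0,0,0],[0.03,0,0]],[[0,0,0],[0.06,0,0]],[[0,0,0],[0.09,0,0]],[[0,0,0],[0.09,0,0]],[[0,0,0],[0.09,0,0]]]}}

```text
time_s: 15.0
tcp_pos: [0.6349, -0.0842, 0.0558]
eef_rot: [-1.3, 89.8, 164.1]
contact_force: [0.0, 0.6, 0.7]
gripper_width: 0.014
```

```bash
python3 st.py
```

```text
mz [0.1906 0.2067 0.2584 0.1746 0.19  ] t6 [-0.2108 -0.1946 -0.1892 -0.1877 -0.1877]
toolY -104.62 [ 0.6349 -0.0842  0.0558] mean [   0.1407    0.1095    0.2041   -0.3689    0.1361    0.3341   -0.194
 -104.6218] t 15.25 w 0.0134
```

{"name": "send_rows", "arguments": {"plan": [[[0,0,0],[0.03,0,0]],[[0,0,0],[0.06,0,0]],[[0,0,0],[0.09,0,0]],[[0,0,0],[0.09,0,0]],[[0,0,0],[0.09,0,0]]]}}

```text
time_s: 15.75
tcp_pos: [0.6349, -0.0842, 0.0558]
eef_rot: [2.6, 89.8, 163.9]
contact_force: [-0.3, 0.5, 1.8]
gripper_width: 0.0136
```

```bash
python3 st.py
```

```text
mz [0.2144 0.2075 0.1759 0.2315 0.1978] t6 [-0.2167 -0.2005 -0.1952 -0.1937 -0.1937]
toolY -108.67 [ 0.6348 -0.0842  0.0558] mean [   0.1902    0.1045    0.2054   -0.0451    0.7839    0.6194   -0.2
 -108.6664] t 16.00 w 0.0136
```

{"name": "send_rows", "arguments": {"plan": [[[0,0,0],[0.03,0,0]],[[0,0,0],[0.06,0,0]],[[0,0,0],[0.09,0,0]],[[0,0,0],[0.09,0,0]],[[0,0,0],[0.09,0,0]]]}}

```text
time_s: 16.5
tcp_pos: [0.6349, -0.0842, 0.0558]
eef_rot: [6.8, 89.8, 164.1]
contact_force: [-0.1, 0.3, 0.7]
gripper_width: 0.0129
```

```bash
python3 st.py
```

```text
mz [0.2939 0.245  0.3102 0.3236 0.2536] t6 [-0.2976 -0.2815 -0.2762 -0.2749 -0.2749]
toolY -112.71 [ 0.6349 -0.0842  0.0558] mean [   0.1394    0.1224    0.2853   -0.5433    0.3123    0.3086   -0.281
 -112.7108] t 16.75 w 0.0139
```

{"name": "send_rows", "arguments": {"plan": [[[0,0,0],[0.03,0,0]],[[0,0,0],[0.06,0,0]],[[0,0,0],[0.09,0,0]],[[0,0,0],[0.09,0,0]],[[0,0,0],[0.09,0,0]]]}}

```text
time_s: 17.25
tcp_pos: [0.6349, -0.0842, 0.0558]
eef_rot: [11.3, 89.8, 164.5]
contact_force: [-0.4, 0.5, -0.1]
gripper_width: 0.0138
```

```bash
python3 st.py
```

```text
mz [0.3698 0.4384 0.3415 0.3717 0.3267] t6 [-0.3922 -0.3761 -0.3709 -0.3696 -0.3696]
toolY -116.75 [ 0.6349 -0.0842  0.0558] mean [   0.1069    0.167     0.3696   -0.5036    0.4469    0.7095   -0.3757
 -116.7533] t 17.50 w 0.0136
```

{"name": "send_rows", "arguments": {"plan": [[[0,0,0],[0.03,0,0]],[[0,0,0],[0.06,0,0]],[[0,0,0],[0.07,0,0]],[[0,0,0],[0.07,0,0]],[[0,0,0],[0.07,0,0]]]}}

```text
time_s: 18.0
tcp_pos: [0.6349, -0.0842, 0.0558]
eef_rot: [14.6, 89.8, 164.7]
contact_force: [0.0, 0.2, 0.5]
gripper_width: 0.0137
```

```bash
python3 st.py
```

```text
mz [0.4131 0.4553 0.4626 0.4638 0.4959] t6 [-0.4541 -0.4478 -0.4459 -0.4457 -0.446 ]
toolY -119.90 [ 0.6349 -0.0842  0.0558] mean [   0.079     0.1804    0.4581   -0.4392   -0.0169    0.8665   -0.4479
 -119.9001] t 18.25 w 0.0138
```

Torque is now about 0.255 N m over the free-turning level, so I'm releasing and lifting straight up.

{"name": "send_rows", "arguments": {"plan": [[[0,0,0],[0,0,0]],[[0,0,0],[0,0,0]],[[0,0,0],[0,0,0]],[[0,0,0],[0,0,0]],[[0,0,0],[0,0,0]]], "jaw": -0.1}}

```text
time_s: 18.75
tcp_pos: [0.6349, -0.0842, 0.0558]
eef_rot: [14.0, 89.8, 164.1]
contact_force: [0.6, 0.4, -0.6]
gripper_width: 0.0392
```

{"name": "send_rows", "arguments": {"plan": [[[-0.1,0,0],[0,0,0]],[[-0.3,0,0],[0,0,0]],[[-0.5,0,0],[0,0,0]],[[-0.75,0,0],[0,0,0]],[[-0.95,0,0],[0,0,0]]]}}

```text
time_s: 19.25
tcp_pos: [0.6357, -0.0844, 0.2005]
eef_rot: [8.0, 89.8, 158.0]
contact_force: [0.5, -0.9, 0.9]
gripper_width: 0.0396
```

{"name": "send_rows", "arguments": {"plan": [[[0,0,0.15],[-0.12,0,0]],[[0,0,0.3],[-0.24,0,0]],[[0,0,0.45],[-0.4,0,0]],[[0,0,0.5],[-0.55,0,0]],[[0,0,0.5],[-0.64,0,0]]]}}

```text
time_s: 19.75
tcp_pos: [0.5697, -0.0465, 0.2012]
eef_rot: [-36.1, 89.9, 143.1]
contact_force: [0.5, 0.1, 0.8]
gripper_width: 0.0396
```

```bash
python3 - <<'E'
from h import *
p=r.capture("wrist");save(p,"w4");s,M,a=tool();print(a,s["tcp_pos"],s["contact_force"],s["time_s"],s["gripper_width"])
C=cloud(p);sel=(C[...,2]>.050)&(C[...,2]<.062)&(abs(C[...,0]-.63)<.06)&(abs(C[...,1]+.085)<.05)
q=C[sel][:,:2];print(cv2.minAreaRect((q*1000).astype(np.float32)))
O=np.array([.61524,.01363]);ex=np.array([.99971,-.0241]);ey=np.array([.0241,.99971])
m=r.trace(p,"glass")[0]["mask"].astype(np.uint8);c=max(cv2.findContours(m,0,cv2.CHAIN_APPROX_NONE)[0],key=len)[:,0]
W=np.array([world(p,u,v,.024)[:2]-O for u,v in c]);L=np.c_[W@ex,W@ey]
print("range",L.min(0),L.max(0))
for n,i,j,lo in(("right",1,0,-.11),("near",0,1,-.06)):
    e=L[:,i].min();k=L[(L[:,i]<e+.006)&(L[:,j]>lo)&(L[:,j]<.065)];f=np.polyfit(k[:,j],k[:,i],1);k=k[abs(k[:,i]-np.polyval(f,k[:,j]))<.0015];f=np.polyfit(k[:,j],k[:,i],1);print(n,len(k),f)
E
```

```text
-90.64627729511427 [ 0.57018003 -0.04663906  0.2011888 ] [-0.60547218 -0.93478618 -0.41015955] 19.8 0.03910111785876126
((634.55029296875, -84.30374145507812), (14.2684907913208, 45.7492790222168), 69.27063751220703)
range [-0.12014818 -0.07985492] [0.11409743 0.08088041]
right 153 [ 0.00446159 -0.07843391]
near 32 [ 0.01776029 -0.11794228]
```

View pics/w4.png

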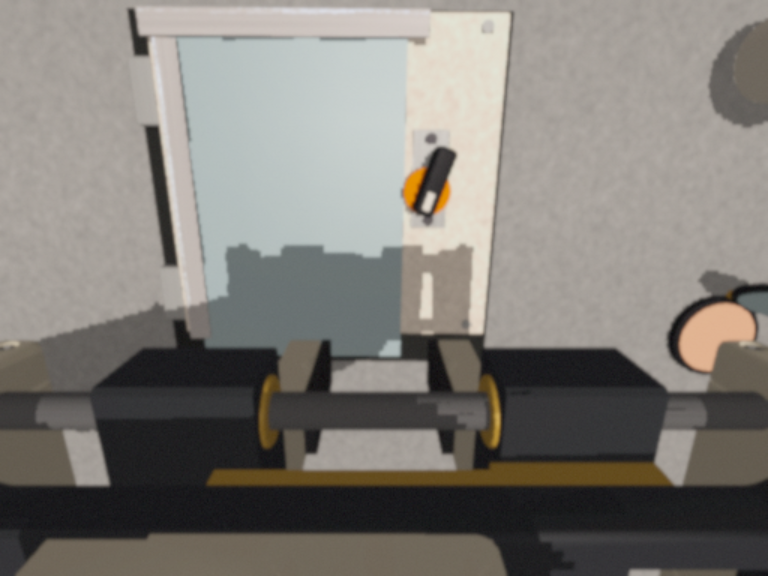

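{"name": "send_rows", "arguments": {"plan": [[[0,0,0.2],[0,0,0]],[[0,-0.1,0.4],[0,0,0]],[[0,-0.2,0.6],[0,0,0]],[[0,-0.3,0.75],[0,0,0]],[[0,-0.3,0.75],[0,0,0]]]}}

```text
time_s: 20.35
tcp_pos: [0.4567, 0.0009, 0.2017]
eef_rot: [-52.7, 89.8, 126.2]
contact_force: [1.0, -0.1, 0.0]
gripper_width: 0.0395
```

```bash
python3 - <<'E'
from h import *
p=r.capture("wrist");save(p,"w5");s,M,a=tool();print(a,s["tcp_pos"],s["contact_force"],s["moment"])
O=np.array([.61524,.01363]);ex=np.array([.99971,-.0241]);ey=np.array([.0241,.99971])
m=r.trace(p,"glass")[0]["mask"].astype(np.uint8);c=max(cv2.findContours(m,0,cv2.CHAIN_APPROX_NONE)[0],key=len)[:,0]
v,u=np.nonzero(m);print(u.min(),u.max(),v.min(),v.max())
W=np.array([world(p,*q,.024)[:2]-O for q in c.astype(float)]);L=np.c_[W@ex,W@ey]
for n,i,j,lo in(("right",1,0,-.11),("near",0,1,-.07)):
    e=np.median(np.sort(L[:,i])[:15]);k=L[(abs(L[:,i]-e)<.005)&(L[:,j]>lo)&(L[:,j]<.07)];f=np.polyfit(k[:,j],k[:,i],1);print(n,len(k),f,np.ptp(k[:,j]))
q=r.capture("top")
for t in("tumbler","compact","toothbrush","hairbrush"):print(t,[(round(d["score"],2),np.round(d["uv"])) for d in r.find_in(q,t)[:1]])
E
```

```text
-91.06395033994272 [0.45820874 0.00071232 0.2018888 ] [ 0.27083675 -0.36082217 -0.20421522] [-0.00348717 -0.06748034  0.00390546]
160 317 0 145
right 140 [ 0.0032108  -0.07878421] 0.12985783712976093
near 125 [ 0.0010743  -0.11943459] 0.13954088397810466
tumbler [(0.66, array([389., 147.]))]
compact [(0.89, array([384., 213.]))]
toothbrush [(0.57, array([156., 223.]))]
hairbrush [(0.95, array([124., 184.]))]
```

View pics/w5.png

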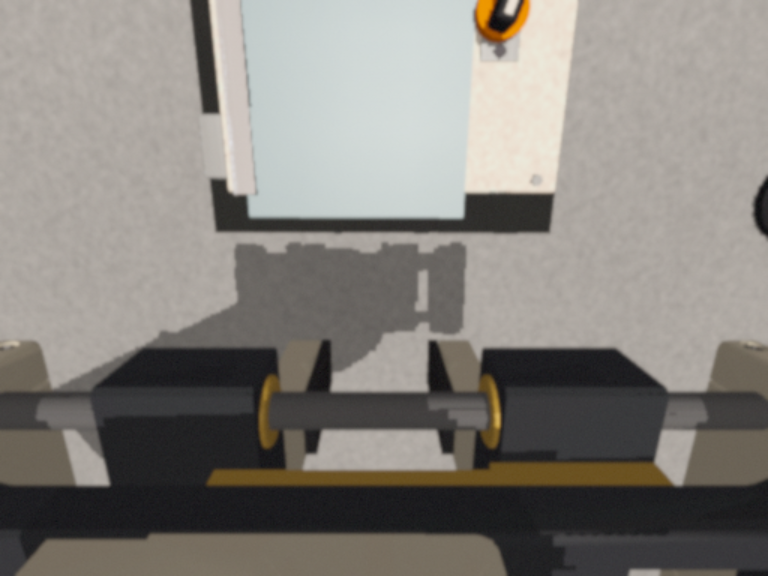

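The glass's near edge (row about 218, columns 247–465) is square to within 0.003 rad. It lies at leaf x = −119.4 mm, which is home. The lobe is against the glass, and the bystanders haven't moved.

```bash
python3 -c "
from plant import r
print(r.close_job(), r.get_state()['time_s'])"
```

```text
the job is handed in; nothing more can be done
the job is handed in; nothing more can be done
```

The glass is home and clamped, and I handed the job in at about 20.5 s of the 64 s allowed. No verdict was reported.

- **Slide:** I pushed the glass with both open fingers until it stopped against the far end. The highest wrist force I read was about 18 N (14 N of it along the push). After clamping, its near edge measured at leaf x = −119.4 mm (home is −120), and it is square to about 0.001–0.003 rad.
- **Clip:** I turned it from about 1.09 to 1.91 rad. The torque reached about 0.255 N m over the free-turning level. By the given figures that means roughly 10–18 N on the edge; I could not measure the clamp force directly.
- **Clear of everything:** I released the clip and backed the gripper off. The contact force reads about zero, and the four toilet articles show within 1–2 pixels (about 5 mm) of where they started.

Two checks disagreed:

- **Free torque:** free turning read about 0.19 N m instead of the stated 0.12, so I used the measured value as the baseline. If the stated value is right, the clamp force could be up to about 24 N, still under 30 N.
- **Squareness:** one earlier near-edge fit gave 0.018 rad, but the fingers partly hid the edge and it was in shadow. The clear view gave 0.001.

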